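Put the glaze-pot carrier in order and close its keeper

ROBOT

A 6-joint arm with a two-finger parallel gripper is mounted at the origin on a cart in front of the work surface, level with it; the furniture and walls round the work are solid. World frame = base frame: x ahead of the robot, y to its left, z up, the work surface at z = 0. Lengths are in m, angles in degrees, forces in N, time in s.
With the tool pointing down it reaches from about 0.325 to 1 m from the base axis. Payload 5.1 kg.
Tool frame: the origin (TCP) lies midway between the tips of the shut fingers; the grasp point (between the pads) lies 19 mm behind it (manip.pinch_z is the distance from the TCP to the grasp point, in m); z points along the fingers, y is the line along which they close (so a half turn about z gives the same grasp; the last joint's range is limited). The gripper opens to 85 mm and grips with 20 to 120 N. Pads are 22 mm wide; open, the fingers measure 114 mm over their backs; the gripper's body (76 mm by 85 mm) begins 54 mm behind the grasp point. The pads swing forward as they close: fully open they stand 13 mm farther back than shut.
Start: joints at [-76.524, 7.093, 94.555, -0, 78.352, -4.733], TCP at [0.203, -0.617, 0.231] pointing down, gripper open.
Joint ranges: [-149.61, 149.61], [-58.7, 133.49], [1.44, 155.28], [-77.14, 257.14], [18.33, 153.61], [-166.67, 166.67]. Speed limits (degrees/s): [147.25, 147.25, 180, 180, 180, 180].

INTERFACE

Orientations are given as [roll, pitch, yaw] about the fixed x, y, z axes, in that order (R = Rz(yaw) Ry(pitch) Rx(roll)).
In Python, from workcell import manip gives the robot as it stands. The module is installed in compiled form; this text tells all that it offers.
- The arm moves only by the tool apply_moves, never from a script. Its argument "rows" is a list that holds one entry, the list of rows, each a list of 7 numbers: the shift along the tool's x, y, z in cm, then the turn, a rotation vector about the tool's x, y, z in rad, then the finger opening in cm, from 0 to 8.54. A call has 1 to 10 rows; each row shifts and turns the commanded pose from where the row before left it, along the tool's axes as they then stand; what a row does not reach is not made up. A row lasts 1/10 s, in which the tool goes at most 50 mm and 8.59 degrees, less where a joint would pass 70% of its speed; a pose out of reach is approached as far as the arm can. A call with a gripper value outside its range is refused whole. The fingers move at their own pace and stop on an object; "newtons" is the grip in N (left out, the last holds). Time passes only in rows, so rows that do not move let the fingers close. It gives the time, the measured TCP pose, the force, the opening and the grip force at its end, in the units of the state.
- manip.sense(): the state, without advancing time (a new reading comes with each control period).
- manip.camera(name): name is "side" or "top" or "wrist"; returns a dict with "color" (384x512x3 uint8, red, green, blue), "range_z" (384x512 float32, m along the optical axis (not along the pixel's ray), 0 where there is no reading), "intrinsics" (3x3 intrinsics, pixels), "k1" (the pictures are not rectified: a ray, as slopes to the right and down, at radius r is drawn at 1 + k1 r^2 times it, then the intrinsics apply), "world_to_cam" (4x4, takes a point from world to camera coordinates). Camera axes: x right, y up, looking along -z (the intrinsics and any distortion apply to the point x, -y, -z); pixel columns grow to the right and rows downward; lengths in m; the calibration is good to about 2 mm. A picture is of the moment at which its call begins.
- manip.hand_in(): hands the job in; it is judged then, once.
The state is a dict: "clock": time; "joint_pos": joint angles; "joint_vel": joint speeds; "tau": joint torques, N m; "eef_pos": TCP position; "orientation": TCP orientation; "contact_force": force on the tool from outside, world axes, zero at the start; "moment": the same for the moment, N m; "width": finger opening in m; "gripper_force": force on a finger pad.
Only numpy, scipy, OpenCV 4.12 (cv2) and the standard library are available. Lean on these libraries where they do the work, as an engineer would, in place of code of your own. Each camera call takes 0.05 s, during which the arm holds its last target. There are 200 camera calls.

TASK

Make the wooden pot carrier ready to be carried. First hang the white cup that stands in its lane by its handle on the hook at the carrier's end; then stand the two tipped pots upright on the lane floor beside the one that still stands, setting them down without dropping them; last, swing the steel keeper forward until it lies fully down over the lids. Do not knock the standing pot over.

Things in the scene. Friction and masses are not known exactly. Their poses are not given: they have to be found in the camera images.
- carrier: Wooden pot carrier, fixed. Origin: centre of its underside; y along the lane (+y left), +x rear. Lane between end boards (inner faces y = -210 and +210 mm, 12 thick, 88 wide, 130 high) and side rails (inner faces x = -37 and +37, outer 44, tops z = 16 mm). Lane floor z = 6 mm. A standing pot has 4 mm side play.
- tipped_left: Lidded glaze pot lying on its side in the left half of the lane, foot near the left end board, knob to the middle. Origin: centre of its foot; z axis from foot to knob. 104 mm tall, 66 mm across (a 66 mm cylinder up to the rim, 76 mm above the foot; above it the lid tapers to a 25 mm knob, all one solid). About 0.23 kg. Stood with under 25 degrees of lean it rights itself.
- tipped_right: The same sort of pot (103 mm tall, 66 mm across, same origin and axes), lying in the right (-y) half of the lane, knob towards the middle.
- pot_right: Same sort of pot, 103 mm tall, standing upright in the lane near the right end board, beside the foot of tipped_right. Origin: centre of its foot.
- cup: White stoneware cup standing in the lane between the tipped pots, handle roughly to the right (carrier's -y). Origin: centre of its foot, z up. 58 mm across, 74 tall, open top, wall 3.5 mm, 0.16 kg. C-shaped handle of 8.4 mm round bar along the cup's +y, 29 to 63 mm off the axis, z = 12 to 64 mm; clear opening in it 26 mm wide (y 29 to 55), 35 mm high (z 20 to 56).
- cup_handle (a point): Point on the cup under the top bar of the handle, where the hook bears: at (0, 42, 56) mm in the cup's frame.
- cup_hook (a point): Point on top of the hook's level part, where the handle shall rest. 6 mm brass rod out of the front edge of the left (+y) end board towards the carrier's -x: level from 44 to 94 mm in front of the carrier's middle line (this point: 85 mm, 107 mm above the table), then turned up; the tip is 104 mm in front and 16 mm above this point.
- keeper (a joint): Keeper angle, rad: 0 = closed, level over the lid knobs above the lane's middle line (2 to 4 mm clear of them); 2.4 = thrown back on its stop, as at the start. Hinge line along the carrier's y at x = +50, z = 117 mm; the bar is 50 mm from it. It closes up and over towards -x; light hinge: once forward of upright (under 1.5) it falls shut by its weight.
- keeper_bar (a point): Middle of the keeper's long bar: steel rod of 8 mm with a wooden sleeve of 11 mm, 90 mm long, in the middle; parallel to the carrier's y, 404 mm long.
Things that resemble listed ones, but are neither listed nor needed, are in the scene too. Leave any pink look-alike of the pot_right alone.

How it is judged:
By the outcome, as a careful person would: the job done as asked, in the order asked, and still so for the second after the job is handed in, with the robot touching nothing.
It also fails if it takes over 72 s, if anything falls off the work surface, if the arm or the gripper's body presses on something with over 40 N, if the wrist force passes 120 N, or if a joint passes its speed limit or range.

## Working session

There is one attempt and no reset: what is moved stays moved. The work goes in short steps, Python scripts to look and compute and a tool call to move; the robot and the scene stay as the last step left them, time stands still between calls to the robot, and variables do not carry over. Pictures are saved under pics/ and viewed, at most 10 in all, crops included, and the job is handed in when it is done.

Besides the shell and the picture viewer there is one more tool, called after "Emit:" by a JSON object that holds its "op" and its "data". apply_moves: Moves the arm, as the interface text tells. Its arguments: {"type":"object","properties":{"rows":{"type":"array","items":{"type":"array","items":{"type":"array","items":{"type":"number"}}}},"newtons":{"type":"number"}},"required":["rows"]}

```bash
mkdir -p pics
cat > h.py <<'E'
import numpy as np, cv2
from workcell import manip
from scipy.spatial.transform import Rotation as R
def cloud(c):
    K=np.array(c["intrinsics"]);z=c["range_z"];h,w=z.shape
    u,v=np.meshgrid(np.arange(w),np.arange(h))
    d=np.stack([(u-K[0,2])/K[0,0],(v-K[1,2])/K[1,1]],-1)
    s=d.copy()
    for _ in range(8):
        s=d/(1+c["k1"]*(s**2).sum(-1,keepdims=True))
    p=np.stack([s[...,0]*z,-s[...,1]*z,-z],-1)
    T=np.linalg.inv(np.array(c["world_to_cam"]))
    return p@T[:3,:3].T+T[:3,3]
def proj(c,P):
    P=np.atleast_2d(P);T=np.array(c["world_to_cam"]);q=P@T[:3,:3].T+T[:3,3]
    s=np.stack([q[:,0]/-q[:,2],-q[:,1]/-q[:,2]],-1)
    s=s*(1+c["k1"]*(s**2).sum(-1,keepdims=True));K=np.array(c["intrinsics"])
    return s*[K[0,0],K[1,1]]+[K[0,2],K[1,2]]
def save(c,n,box=None,f=1):
    im=c["color"][...,::-1]
    if box: im=im[box[1]:box[3],box[0]:box[2]]
    cv2.imwrite("pics/"+n,cv2.resize(im,None,fx=f,fy=f,interpolation=cv2.INTER_CUBIC))
E
python3 - <<'E'
from h import *
import pickle
d={}
for n in("top","side"):
    c=manip.camera(n);d[n]=c;save(c,n+"0.png",None,1.5)
    print(n,np.linalg.inv(np.array(c["world_to_cam"])).round(3).tolist())
pickle.dump(d,open("s0.pkl","wb"))
print(manip.sense())
E
```

```text
top [[0.018, 0.993, -0.115, 0.4], [-1.0, 0.015, -0.025, -0.073], [-0.023, 0.115, 0.993, 0.944], [0.0, 0.0, 0.0, 1.0]]
side [[-1.0, 0.0, 0.002, 0.498], [0.002, -0.401, 0.916, 0.911], [0.001, 0.916, 0.401, 0.538], [0.0, 0.0, 0.0, 1.0]]
{'clock': 0.1, 'joint_pos': array([-7.65232687e+01,  7.13102084e+00,  9.46257300e+01, -1.86057616e-03,
        7.83533193e+01, -4.73262388e+00]), 'joint_vel': array([ 0.02621324,  0.02104126, -0.17447098, -0.05878424, -0.07804692,
        0.03927658]), 'tau': array([ 9.24127471e-05, -4.24930787e+01, -3.66653323e+01, -1.63923028e-04,
        3.94037241e-03, -1.14495133e-06]), 'eef_pos': array([ 0.20295279, -0.6169187 ,  0.23016715]), 'orientation': array([-1.79890155e+02, -7.26611089e-03,  1.82097256e+01]), 'contact_force': array([-0.44210914,  0.07409711, -0.36466598]), 'moment': array([ 0.09737098, -0.02673146,  0.00864344]), 'gripper_force': 0.0, 'width': 0.08560423485984904}
```

View pics/top0.png

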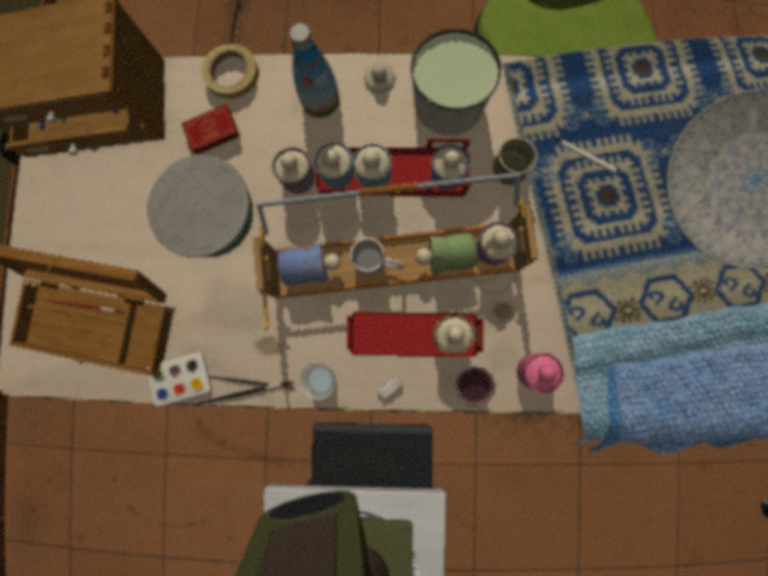

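View pics/side0.png

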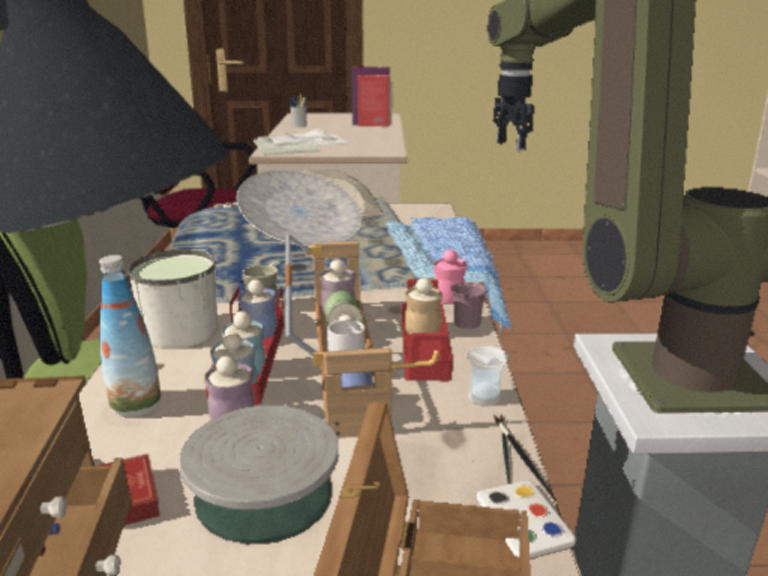

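The top view shows the carrier from (262,262) to (528,235). In it are the blue tipped pot (302,265), the white cup (367,253) with its handle to the right, the green tipped pot (453,252) and the purple standing pot (497,242). The keeper is thrown back at (390,190), and the hook runs along (266,290–328). The loose pots on the red trays and the pink one at (540,372) lie outside the carrier, so they are not the ones meant.

```bash
cat > m.py <<'E'
from h import *
import pickle
d=pickle.load(open("s0.pkl","rb"))
c=d["top"];P=cloud(c)
def at(x,y): # 1.5x pixel
    return P[int(y/1.5),int(x/1.5)].round(3).tolist()
for n,q in dict(boardL=(262,250),boardR=(528,235),blue=(302,262),blueknob=(332,261),cupc=(367,253),handle=(395,263),green=(453,250),greenknob=(424,256),stand=(497,238),bar=(390,190),hook=(266,315),hooktip=(266,326)).items(): print(n,at(*q))
# boards top
for x0,x1 in((250,280),(512,540)):
    S=P[int(195/1.5):int(300/1.5),int(x0/1.5):int(x1/1.5)].reshape(-1,3)
    S=S[(abs(S[:,2]-.13)<.006)]
    print(len(S)); r=cv2.minAreaRect((S[:,:2]*1000).astype(np.float32)); print(r, S.mean(0))
save(c,"crop1.png",(160,95,370,235),3.8)
E
python3 m.py
```

```text
boardL [0.552, 0.148, 0.119]
boardR [0.58, -0.274, 0.127]
blue [0.541, 0.091, 0.07]
blueknob [0.544, 0.042, 0.059]
cupc [0.569, -0.013, 0.011]
handle [0.541, -0.065, 0.068]
green [0.565, -0.162, 0.071]
greenknob [0.556, -0.113, 0.058]
stand [0.579, -0.228, 0.108]
bar [0.641, -0.057, 0.157]
hook [0.448, 0.139, 0.107]
hooktip [0.431, 0.137, 0.114]
205
((539.6063232421875, 149.12551879882812), (107.59939575195312, 18.472911834716797), 0.8021578192710876) [0.53257032 0.14852329 0.12994209]
228
((593.7435302734375, -275.2798156738281), (104.51943969726562, 21.262008666992188), 14.644769668579102) [ 0.59039676 -0.27459165  0.12943632]
```

View pics/crop1.png

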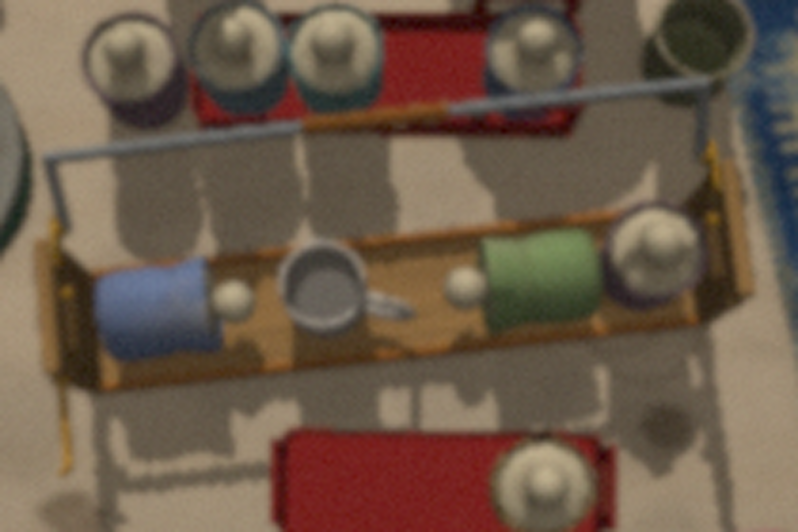

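The crop confirms it: in the carrier the blue pot's knob is at (232,300), the cup at (325,285) with its handle reaching (410,312), the green pot's knob at (463,287), and the standing purple pot's knob at (657,240). The hook is at (65,420). I'll fit the poses next.

```bash
cat > m2.py <<'E'
from h import *
import pickle
c=pickle.load(open("s0.pkl","rb"))["top"];P=cloud(c).reshape(-1,3)
S=P[(abs(P[:,2]-.155)<.012)&(P[:,0]>.58)&(P[:,0]<.70)&(P[:,1]>-.30)&(P[:,1]<.17)]
vx,vy,x0,y0=cv2.fitLine((S[:,:2]).astype(np.float32),cv2.DIST_HUBER,0,.001,.001).ravel()
if vy<0: vx,vy=-vx,-vy
yaw=np.arctan2(-vx,vy);print("bar",len(S),np.degrees(yaw),x0,y0,S[:,2].max())
Rz=R.from_euler('z',yaw).as_matrix()[:2,:2]
# carrier frame about guess o: y from bar extents, x from bar(+86.9)
L=(P[:,:2])@Rz  # coords along carrier axes
bl=S[:,:2]@Rz;print("bar x",np.median(bl[:,0]),"y ends",np.percentile(bl[:,1],[1,99]),"z",np.median(S[:,2]))
ox=np.median(bl[:,0])-.0869
for lo,hi in((.12,.2),(-.32,-.24)):
    m=(abs(P[:,2]-.130)<.004)&(abs(L[:,0]-ox)<.046)&(L[:,1]>lo)&(L[:,1]<hi)
    print("board y",np.percentile(L[m,1],[2,50,98]),"x",np.percentile(L[m,0],[2,98]),m.sum())
m=(abs(P[:,2]-.016)<.004)&(abs(L[:,1]+.065)<.19)&(abs(L[:,0]-ox)<.06)
h,e=np.histogram(L[m,0]-ox,bins=np.arange(-.06,.061,.004));print(dict(zip((e[:-1]*1000).round(),h)))
E
python3 m2.py
```

```text
bar 667 7.406729 0.6408487 -0.05561897 0.1600594538101533
bar x 0.6283377750934425 y ends [-0.33942021  0.06704411] z 0.15506677440428618Traceback (most recent call last):
  File "m2.py", line 15, in <module>
    print("board y",np.percentile(L[m,1],[2,50,98]),"x",np.percentile(L[m,0],[2,98]),m.sum())
                    ~~~~~~~~~~~~~^^^^^^^^^^^^^^^^^^
    return _quantile_unchecked(
        a, q, axis, out, overwrite_input, method, keepdims, weights)
    return _ureduce(a,
                    func=_quantile_ureduce_func,
    ...<5 lines>...
                    overwrite_input=overwrite_input,
                    method=method)
    r = func(a, **kwargs)
    result = _quantile(arr,
                       quantiles=q,
    ...<2 lines>...
                       out=out,
                       weights=wgt)
    slices_having_nans = np.isnan(arr[-1, ...])
                                  ~~~^^^^^^^^^
IndexError: index -1 is out of bounds for axis 0 with size 0
```

```bash
sed -i 's/((.12,.2),(-.32,-.24))/((.05,.11),(-.38,-.33))/; s/L\[:,1\]+.065/L[:,1]+.136/' m2.py
cat >> m2.py <<'E'
oy=-.136
Q=np.c_[L[:,0]-ox,L[:,1]-oy,P[:,2]]
col=c["color"].reshape(-1,3).astype(int)
lane=(abs(Q[:,0])<.037)&(abs(Q[:,1])<.207)
def f(n,m): 
    q=Q[m&lane]*1000;print(n,len(q),"min",np.percentile(q,2,axis=0).round(1),"med",np.median(q,0).round(1),"max",np.percentile(q,98,axis=0).round(1))
b=(col[:,2]>col[:,0]+25)&(Q[:,1]>.05);f("blue",b)
f("blueknob",(Q[:,1]>.04)&(Q[:,1]<.115)&(Q[:,2]>.035)&~b)
g=(col[:,1]>col[:,0]+10)&(Q[:,1]<0);f("green",g)
f("greenknob",(Q[:,1]>-.06)&(Q[:,1]<-.02)&(Q[:,2]>.035)&~g)
f("standknob",(Q[:,1]<-.13)&(Q[:,2]>.098))
cup=(Q[:,1]>-.02)&(Q[:,1]<.06)&(abs(Q[:,2]-.080)<.005);f("cuprim",cup)
q=Q[cup&lane][:,:2]*1000;A=np.c_[2*q,np.ones(len(q))];s=np.linalg.lstsq(A,(q**2).sum(1),rcond=None)[0];print("cup c",s[:2],np.sqrt(s[2]+s[0]**2+s[1]**2))
hn=(Q[:,2]>.04)&(np.hypot(Q[:,0]*1000-s[0],Q[:,1]*1000-s[1])>34)&(Q[:,1]*1000<s[1])&(np.hypot(Q[:,0]*1000-s[0],Q[:,1]*1000-s[1])<66)
f("handle",hn)
hm=Q[hn&lane].mean(0)*1000;print("handle dir carrier deg",np.degrees(np.arctan2(hm[1]-s[1],hm[0]-s[0])))
hk=(Q[:,1]>.19)&(Q[:,1]<.24)&(Q[:,0]<-.05)&(Q[:,2]>.095)&(Q[:,0]>-.12);print("hook",Q[hk].mean(0),np.c_[Q[hk].min(0),Q[hk].max(0)].round(4).tolist())
print("origin world",Rz@[ox,oy])
E
python3 m2.py
```

```text
bar 667 7.406729 0.6408487 -0.05561897 0.1600594538101533
bar x 0.6283377750934425 y ends [-0.33942021  0.06704411] z 0.15506677440428618
board y [0.07419581 0.07999062 0.08591497] x [0.50249738 0.58371749] 167
board y [-0.35628232 -0.34934281 -0.34288792] x [0.5026924  0.58474791] 190
{np.float64(-60.0): np.int64(0), np.float64(-56.0): np.int64(0), np.float64(-52.0): np.int64(0), np.float64(-48.0): np.int64(0), np.float64(-44.0): np.int64(102), np.float64(-40.0): np.int64(208), np.float64(-36.0): np.int64(69), np.float64(-32.0): np.int64(0), np.float64(-28.0): np.int64(6), np.float64(-24.0): np.int64(3), np.float64(-20.0): np.int64(5), np.float64(-16.0): np.int64(6), np.float64(-12.0): np.int64(3), np.float64(-8.0): np.int64(7), np.float64(-4.0): np.int64(10), np.float64(0.0): np.int64(15), np.float64(4.0): np.int64(13), np.float64(8.0): np.int64(14), np.float64(12.0): np.int64(19), np.float64(16.0): np.int64(13), np.float64(20.0): np.int64(13), np.float64(24.0): np.int64(12), np.float64(28.0): np.int64(1), np.float64(32.0): np.int64(1), np.float64(36.0): np.int64(32), np.float64(40
[... 264 characters left out ...]
med [ 7.2 68.7 55.1] max [ 31.9 113.2  82.5]
green 363 min [ -22.4 -130.8   57.6] med [   0.6 -103.1   67.4] max [ 22.1 -67.   73.2]
greenknob 95 min [-15.8 -58.2  43.8] med [ -4.2 -46.9  53. ] max [ 10.1 -35.1  58. ]
standknob 107 min [  -8.7 -206.5   98.9] med [   3.9 -173.9  107. ] max [  34.8 -161.9  126.6]
cuprim 78 min [-22.7  18.   75.8] med [ 2.1 35.1 80.7] max [33.1 58.7 83.7]
cup c [ 5.03355441 46.0033035 ] 27.042095693695682
handle 41 min [-18.6 -11.1  44.9] med [-12.4  -0.1  67.2] max [-4.8 14.1 73.6]
handle dir carrier deg -110.90248476498816
hook [-0.07795087  0.21718672  0.11013993] [[-0.1039, -0.0502], [0.2144, 0.2205], [0.1047, 0.1259]]
origin world [ 0.55445208 -0.06506735]
```

```bash
cat >> h.py <<'E'
O=np.array([.5559,-.0639,0]);YAW=7.4
RC=R.from_euler('z',YAW,degrees=True)
def c2w(p): return O+RC.apply(np.array(p)/1000)
def w2c(p): return RC.inv().apply(np.array(p)-O)*1000
def delta(p,rpy,from_=None):
    """print turn (rotvec in tool, rad) and shift cm in the tool axes before & after the turn"""
    s=manip.sense();p0=s["eef_pos"];r0=R.from_euler('xyz',s["orientation"],degrees=True)
    if from_: p0,r0=from_[0],R.from_euler('xyz',from_[1],degrees=True)
    r1=R.from_euler('xyz',rpy,degrees=True);rv=(r0.inv()*r1).as_rotvec();d=(np.array(p)-p0)*100
    print("turn",rv.round(3),"n>=",np.linalg.norm(rv)/.1499,"shift old-axes",r0.inv().apply(d).round(2),"new-axes",r1.inv().apply(d).round(2))
E
python3 -c "
from h import *
p=c2w([3.5,45,0]);p[2]=.26;print(p,c2w([-85,258,0]))
delta(p,[180,0,76.5])"
```

```text
[ 0.55357505 -0.01882401  0.26      ] [0.43837869 0.18100353 0.        ]
turn [-2.000e-03 -1.000e-03 -1.017e+00] n>= 6.786916236970336 shift old-axes [ 52.   -45.86  -2.89] new-axes [66.34 20.13 -2.98]
```

Emit:
{"op": "apply_moves", "data": {"rows": [[[0,0,-0.4,0,0,-0.145,8.5],[0,0,-0.4,0,0,-0.145,8.5],[0,0,-0.4,0,0,-0.145,8.5],[0,0,-0.4,0,0,-0.145,8.5],[0,0,-0.4,0,0,-0.145,8.5],[0,0,-0.4,0,0,-0.145,8.5],[0,0,-0.4,0,0,-0.147,8.5],[4.4,1.35,0,0,0,0,8.5],[4.4,1.35,0,0,0,0,8.5],[4.4,1.35,0,0,0,0,8.5]]], "newtons": 40}}

```text
clock: 1.1
eef_pos: [0.2736, -0.4971, 0.2585]
orientation: [-180.0, -0.1, 76.4]
contact_force: [0.0, 0.1, 0.1]
width: 0.0848
gripper_force: 0.0
```

Emit:
{"op": "apply_moves", "data": {"rows": [[[4.4,1.35,0,0,0,0,8.5],[4.4,1.35,0,0,0,0,8.5],[4.4,1.35,0,0,0,0,8.5],[4.4,1.35,0,0,0,0,8.5],[4.4,1.35,0,0,0,0,8.5],[4.4,1.35,0,0,0,0,8.5],[4.4,1.35,0,0,0,0,8.5],[4.4,1.35,0,0,0,0,8.5],[4.4,1.35,0,0,0,0,8.5],[4.4,1.35,0,0,0,0,8.5]]]}}

```text
clock: 2.1
eef_pos: [0.5078, -0.1004, 0.259]
orientation: [-180.0, 0.0, 76.5]
contact_force: [1.1, -0.3, -0.3]
width: 0.0847
gripper_force: 0.0
```

Emit:
{"op": "apply_moves", "data": {"rows": [[[4.4,1.35,0,0,0,0,8.5],[3.0,0,0,0,0,0,8.5],[0,0,0,0,0,0,8.5]]]}}

```text
clock: 2.4
eef_pos: [0.5382, -0.0304, 0.2586]
orientation: [-179.9, -0.0, 76.8]
contact_force: [0.7, -0.5, -0.3]
width: 0.0849
gripper_force: 0.0
```

Run:
```python
from h import *
import pickle
c=manip.camera("wrist");pickle.dump(c,open("w1.pkl","wb"));save(c,"w1.png",None,1.5)
s=manip.sense();print(s["clock"],s["eef_pos"],s["orientation"],s["joint_pos"].round(1))
Q=w2c(cloud(c).reshape(-1,3))
m=(abs(Q[:,2]-80)<4)&(abs(Q[:,0])<37)&(Q[:,1]>5)&(Q[:,1]<85);q=Q[m][:,:2]
A=np.c_[2*q,np.ones(len(q))];s=np.linalg.lstsq(A,(q**2).sum(1),rcond=None)[0];print(len(q),"cup c",s[:2],np.sqrt(s[2]+s[0]**2+s[1]**2))
r=np.hypot(*(Q[:,:2]-s[:2]).T)
hn=(abs(Q[:,2]-68)<7)&(r>35)&(r<66)&(abs(Q[:,0])<37)&(Q[:,1]<s[1]);hm=Q[hn].mean(0);print(hn.sum(),hm,np.degrees(np.arctan2(hm[1]-s[1],hm[0]-s[0])))
```

```text
2.45 [ 0.5378311  -0.03202099  0.25860426] [-1.79922876e+02  1.88334462e-02  7.66713709e+01] [ -9.1  -8.  106.9  -0.   81.1   4.2]
486 cup c [ 3.47747392 46.10665535] 26.850139388032932
92 [-12.31647881   3.95601276  67.53224289] -110.54110164977963
```

View pics/w1.png

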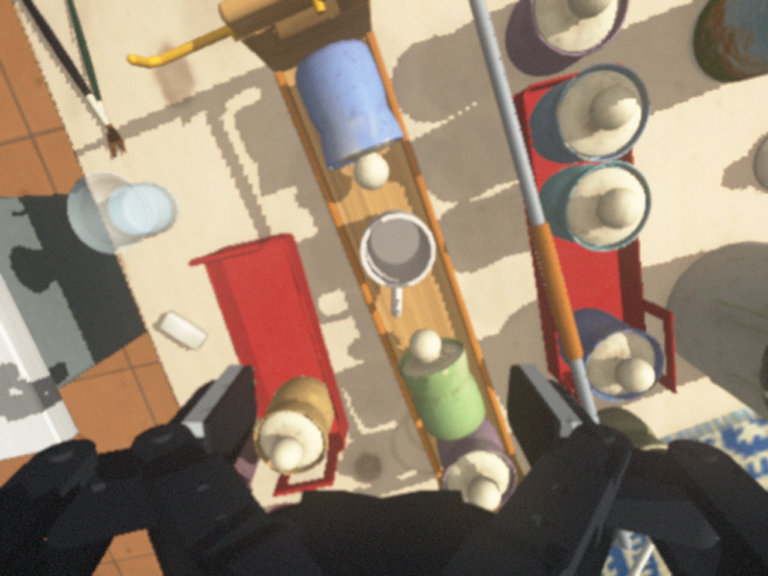

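The wrist view shows the cup at (397,250) with its handle at (397,300), the blue knob at (372,170) and the green knob at (425,347). The circle fit gives the cup at (3.5,46) mm with the handle at -110.5°, which agrees with the top view. Next I go down over it.

```bash
python3 -c "
from h import *
p=c2w([3.5,46,0]);p[2]=.031;print(p)
delta(p,[180,0,76.8])"
```

```text
[ 0.55344625 -0.01783234  0.031     ]
turn [-0.001  0.    -0.002] n>= 0.01760081566708641 shift old-axes [ 1.75  1.22 22.76] new-axes [ 1.74  1.2  22.76]
```

Emit:
{"op": "apply_moves", "data": {"rows": [[[1.75,1.2,0,0,0,0,8.5],[0,0,3.0,0,0,0,8.5],[0,0,4.0,0,0,0,8.5],[0,0,4.0,0,0,0,8.5],[0,0,4.0,0,0,0,8.5],[0,0,3.5,0,0,0,8.5],[0,0,2.5,0,0,0,8.5],[0,0,1.75,0,0,0,8.5],[0,0,0,0,0,0,8.5],[0,0,0,0,0,0,8.5]]]}}

```text
clock: 3.45
eef_pos: [0.5534, -0.0202, 0.0319]
orientation: [-180.0, 0.0, 76.4]
contact_force: [-0.2, -0.4, 0.5]
width: 0.085
gripper_force: 0.0
```

Emit:
{"op": "apply_moves", "data": {"rows": [[[0,0,0,0,0,0,5.0],[0,0,0,0,0,0,5.0],[0,0,0,0,0,0,5.0],[0,0,0,0,0,0,5.0],[0,0,0,0,0,0,5.0],[0,0,0,0,0,0,5.0]]]}}

```text
clock: 4.05
eef_pos: [0.5549, -0.0196, 0.0336]
orientation: [179.8, 0.0, 76.5]
contact_force: [-1.6, -0.6, 6.2]
width: 0.0563
gripper_force: 43.4
```

```bash
python3 -c "
from h import *
s=manip.sense();p0=s['eef_pos'].copy();p0[2]=.16
p=c2w([-165,258,0]);p[2]=.16;print(p,np.hypot(p[0],p[1]))
delta(p,[180,0,97.4],(p0,s['orientation']))
p=c2w([-165,258,0]);p[2]=.102
"
```

```text
[0.35904499 0.17069989 0.16      ] 0.39755724010744287
turn [ 0.003  0.001 -0.365] n>= 2.4345766883844426 shift old-axes [ 13.93 -23.49  -0.07] new-axes [ 21.4  -16.97  -0.  ]
```

Emit:
{"op": "apply_moves", "data": {"rows": [[[0,0,-1.5,0,0,0,5.0],[0,0,-3.0,0,0,0,5.0],[0,0,-4.0,0,0,0,5.0],[0,0,-4.2,0,0,0,5.0],[0,0,0,0,0,-0.122,5.0],[0,0,0,0,0,-0.122,5.0],[0,0,0,0,0,-0.121,5.0],[0,-4.0,0,0,0,0,5.0],[0,-4.0,0,0,0,0,5.0],[0,-4.0,0,0,0,0,5.0]]]}}

```text
clock: 5.05
eef_pos: [0.433, -0.0346, 0.1587]
orientation: [-179.9, -0.0, 97.4]
contact_force: [0.1, -0.1, -0.6]
width: 0.0559
gripper_force: 43.6
```

Emit:
{"op": "apply_moves", "data": {"rows": [[[0,-4.0,0,0,0,0,5.0],[4.0,-1.0,0,0,0,0,5.0],[4.2,0,0,0,0,0,5.0],[4.4,0,0,0,0,0,5.0],[4.4,0,0,0,0,0,5.0],[4.4,0,0,0,0,0,5.0],[0,0,1.5,0,0,0,5.0],[0,0,0,0,0,0,5.0],[0,0,0,0,0,0,5.0]]]}}

```text
clock: 5.95
eef_pos: [0.357, 0.1708, 0.1437]
orientation: [-179.9, 0.0, 97.4]
contact_force: [-0.7, 0.8, -1.8]
width: 0.0562
gripper_force: 43.7
```

Run:
```python
from h import *
s=manip.sense();print(s["eef_pos"],s["orientation"],s["width"],w2c(s["eef_pos"]))
c=manip.camera("side");a=proj(c,s["eef_pos"])[0].astype(int);print(a)
w=manip.camera("wrist")
im1=c["color"][...,::-1][max(0,a[1]-90):a[1]+100,max(0,a[0]-130):a[0]+100]
im1=cv2.resize(im1,(480,400));im2=cv2.resize(w["color"][...,::-1][:300],(320,400))
cv2.imwrite("pics/h1.png",np.hstack([im1,im2]))
p=c2w([-165,258,0]);p[2]=.102;delta(p,[180,0,97.4])
# cup & hook in clouds
for n,cc in(("side",c),("wrist",w)):
    P=cloud(cc).reshape(-1,3);Q=w2c(P)
    T=(abs(Q[:,0]+165)<70)&(abs(Q[:,1]-245)<90)&(Q[:,2]>90)&(Q[:,2]<220)
    col=cc["color"].reshape(-1,3).astype(int);white=(col.min(1)>110)&(np.ptp(col,axis=1)<45)
    q=Q[T&white];print(n,len(q),np.percentile(q,[2,50,98],axis=0).round(1).tolist() if len(q) else 0)
    hk=(Q[:,1]>.19e3)&(Q[:,1]<240)&(Q[:,0]<-50)&(Q[:,2]>95)&(Q[:,2]<135)&(Q[:,0]>-115)&(col[:,0]>col[:,2]+40)
    if hk.sum(): print("hook",np.percentile(Q[hk],[2,50,98],axis=0).round(1).tolist())
```

```text
[0.3570129  0.17075339 0.14373563] [-1.79946075e+02  1.90991210e-02  9.73985830e+01] 0.056218108953568525 [-167.00828055  258.31478408  143.7356292 ]
[329 231]
turn [ 0.001 -0.    -0.002] n>= 0.012938490665359268 shift old-axes [0.02 0.12 4.24] new-axes [0.02 0.12 4.24]
side 1358 [[-196.7, 232.8, 119.8], [-161.8, 280.1, 165.6], [-131.4, 288.8, 190.1]]
hook [[-102.8, 214.8, 102.4], [-81.1, 217.8, 105.9], [-51.7, 220.9, 121.8]]
wrist 7999 [[-192.5, 234.7, 121.0], [-165.3, 270.7, 169.5], [-140.3, 287.9, 191.4]]
hook [[-85.1, 214.2, 103.2], [-72.1, 218.2, 106.0], [-50.5, 219.6, 107.9]]
```

View pics/h1.png

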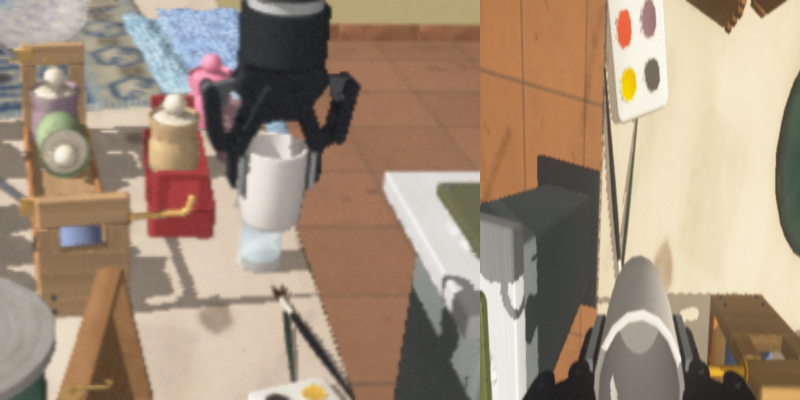

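The side view shows the cup held upright at (270,180) in front of the hook, whose tip is at (190,205), with the glass behind and off the path. Measured, the foot is 26.5 mm below the TCP, and the hook is at y≈217.5 with its top at 107 mm. Next I lower the cup and thread it on slowly.

Emit:
{"op": "apply_moves", "data": {"rows": [[[0,0,2.0,0,0,0,5.0],[0,0,2.2,0,0,0,5.0],[0,2.0,0,0,0,0,5.0],[0,2.0,0,0,0,0,5.0],[0,1.0,0,0,0,0,5.0],[0,1.0,0,0,0,0,5.0],[0,0,0,0,0,0,5.0]]]}}

```text
clock: 6.75
eef_pos: [0.4182, 0.1784, 0.1024]
orientation: [180.0, -0.0, 97.3]
contact_force: [-0.6, 0.3, -2.0]
width: 0.0562
gripper_force: 43.7
```

Emit:
{"op": "apply_moves", "data": {"rows": [[[0,1.1,0,0,0,0,5.0],[0,1.1,0,0,0,0,5.0],[0,0,0,0,0,0,5.0]]]}}

```text
clock: 7.05
eef_pos: [0.4402, 0.1818, 0.1023]
orientation: [179.9, -0.0, 97.4]
contact_force: [-0.6, 0.9, -1.3]
width: 0.0561
gripper_force: 43.7
```

Run:
```python
from h import *
s=manip.sense();print(s["contact_force"],s["moment"],s["width"],w2c(s["eef_pos"]))
c=manip.camera("side");a=proj(c,c2w([-85,216,107]))[0].astype(int);print(a)
save(c,"h2.png",(a[0]-60,a[1]-60,a[0]+60,a[1]+40),6)
```

```text
[-0.55220858  0.92654438 -1.31282685] [0.06323161 0.03889512 0.07074876] 0.05613540492876357 [-83.09272781 258.53086286 102.3220375 ]
[281 240]
```

View pics/h2.png

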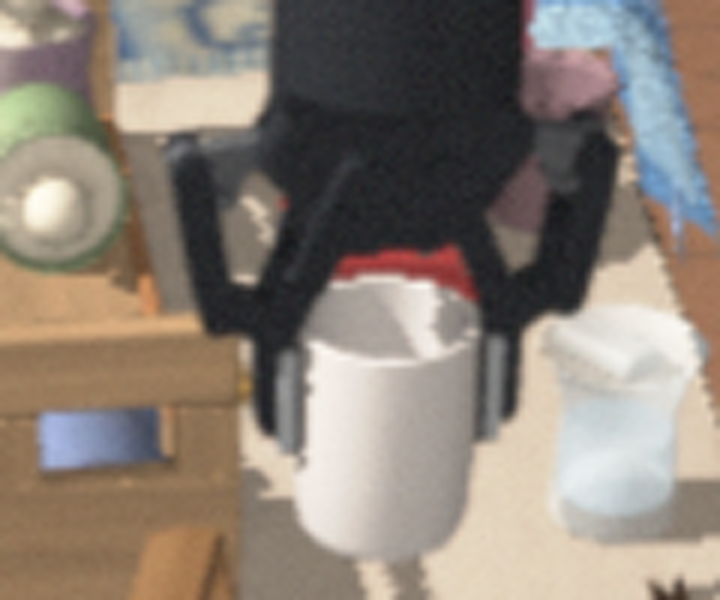

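Emit:
{"op": "apply_moves", "data": {"rows": [[[0,-0.2,1.0,0,0,0,5.0],[0,0,0.8,0,0,0,5.0],[0,0,0.4,0,0,0,5.0],[0,0,0,0,0,0,5.0]]]}}

```text
clock: 7.5
eef_pos: [0.4362, 0.1811, 0.0792]
orientation: [-179.9, 0.0, 97.4]
contact_force: [-0.1, -0.3, -0.5]
width: 0.0561
gripper_force: 44.0
```

Emit:
{"op": "apply_moves", "data": {"rows": [[[0,0,0.2,0,0,0,5.0],[0,0,0,0,0,0,5.0]]]}}

```text
clock: 7.7
eef_pos: [0.4372, 0.1812, 0.0786]
orientation: [180.0, 0.0, 97.4]
contact_force: [-2.6, -2.4, 5.3]
width: 0.0562
gripper_force: 44.6
```

Contact comes at the expected height, so the handle is on the hook. I'll tilt about the hook a little, then release.

Emit:
{"op": "apply_moves", "data": {"rows": [[[-0.45,0,0.55,0,-0.14,0,5.0],[-0.45,0,0.55,0,-0.14,0,5.0],[-0.45,0,0.55,0,-0.14,0,5.0],[0,0,0,0,0,0,5.0],[0,0,0,0,0,0,6.2],[0,0,0,0,0,0,6.6],[0,0,0,0,0,0,7.0],[0,0,0,0,0,0,7.0],[0,0,0,0,0,0,7.0]]]}}

```text
clock: 8.6
eef_pos: [0.439, 0.1655, 0.0637]
orientation: [180.0, 24.0, 97.3]
contact_force: [0.0, 0.1, 0.2]
width: 0.0698
gripper_force: 0.0
```

Run:
```python
from h import *
s=manip.sense();print(s["contact_force"],s["width"],w2c(s["eef_pos"]),s["orientation"])
c=manip.camera("side");a=proj(c,c2w([-85,216,107]))[0].astype(int);print(a)
save(c,"h3.png",(a[0]-60,a[1]-60,a[0]+60,a[1]+40),5)
```

```text
[0.00602915 0.11513269 0.19832418] 0.06979151132802976 [-86.38549832 242.56479398  63.65668517] [179.97327931  24.03406022  97.33512056]
[281 240]
```

View pics/h3.png

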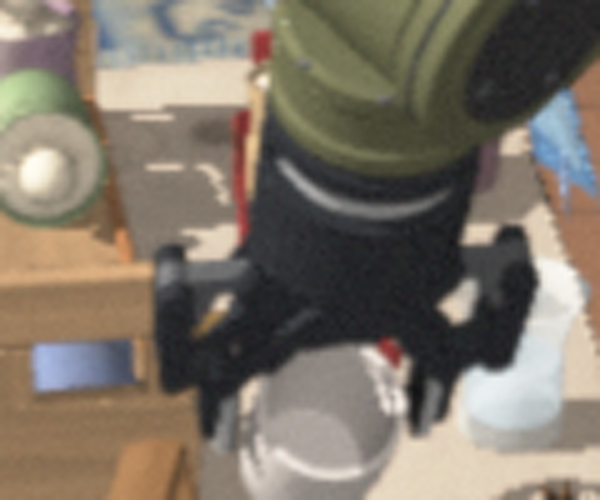

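The cup has tipped over in the open fingers and hangs by its handle. I back out, and measure the two pots from the earlier wrist cloud.

Emit:
{"op": "apply_moves", "data": {"rows": [[[0,0,-2.0,0,0,0,7.0],[0,0,-3.0,0,0,0,7.0],[0,0,-4.0,0,0,0,7.0],[0,0,-4.5,0,0,0,7.0],[0,0,-4.5,0,0,0,7.0],[0,0,-4.0,0,0,0,8.5]]]}}

```text
clock: 9.25
eef_pos: [0.4272, 0.2555, 0.2666]
orientation: [179.9, 24.0, 97.4]
contact_force: [0.5, 0.8, 0.4]
width: 0.0823
gripper_force: 0.0
```

Run:
```python
from h import *
import pickle
c=pickle.load(open("w1.pkl","rb"));Q=w2c(cloud(c).reshape(-1,3));col=c["color"].reshape(-1,3).astype(int)
lane=(abs(Q[:,0])<40)&(abs(Q[:,1])<208)&(Q[:,2]>25)
for n,m,yk in(("blue",(col[:,2]>col[:,0]+15)&(Q[:,1]>70),1),("green",(col[:,1]>col[:,0]+8)&(col[:,1]>col[:,2]+8)&(Q[:,1]<0),-1)):
    q=Q[m&lane];print(n,len(q),np.percentile(q,[1,99],axis=0).round(1).tolist())
    for y0 in np.arange(-140,210,15):
        s=q[(q[:,1]>y0)&(q[:,1]<y0+15)]
        if len(s)>30: print(y0+7.5,len(s),"ridge x",np.median(s[s[:,2]>np.percentile(s[:,2],85),0]).round(1),"x",np.percentile(s[:,0],[2,98]).round(1),"z",np.percentile(s[:,2],97).round(1))
# knobs: white-ish
w=(np.ptp(col,axis=1)<60)&(col.min(1)>100)&lane
for lo,hi in((70,115),(-70,-15),(-208,-140)):
    s=Q[w&(Q[:,1]>lo)&(Q[:,1]<hi)];print(lo,len(s),np.percentile(s,[3,50,97],axis=0).round(1).tolist())
# cup check after release
c=manip.camera("side");Q=w2c(cloud(c).reshape(-1,3));col=c["color"].reshape(-1,3).astype(int)
m=(abs(Q[:,0]+85)<45)&(abs(Q[:,1]-225)<70)&(Q[:,2]>5)&(Q[:,2]<140)&(np.ptp(col,axis=1)<35)&(col.min(1)>90)
print("cup",m.sum(),np.percentile(Q[m],[2,50,98],axis=0).round(1).tolist())
s=manip.sense();print(s["eef_pos"],s["orientation"],s["joint_pos"].round(1))
```

```text
blue 3489 [[-23.2, 124.6, 46.3], [34.6, 196.8, 71.0]]
122.5 214 ridge x 6.0 x [-24.2  35.8] z 71.4
137.5 635 ridge x 5.2 x [-21.8  34.3] z 69.9
152.5 713 ridge x 5.8 x [-21.   32.9] z 67.4
167.5 784 ridge x 5.0 x [-22.7  33.8] z 68.3
182.5 791 ridge x 4.5 x [-22.4  33.6] z 68.0
197.5 332 ridge x 4.5 x [-19.5  31.3] z 66.9
green 1643 [[-26.8, -134.7, 48.3], [26.6, -64.7, 72.2]]
-132.5 209 ridge x -1.4 x [-24.2  24.6] z 66.8
-117.5 380 ridge x -0.3 x [-26.4  27.1] z 68.0
-102.5 408 ridge x -1.0 x [-26.5  26. ] z 68.4
-87.5 336 ridge x -2.0 x [-22.   24.1] z 69.0
-72.5 290 ridge x -2.8 x [-24.3  19.3] z 72.2
70 836 [[-7.4, 71.1, 44.6], [11.3, 100.9, 79.4], [15.7, 113.5, 401.3]]
-70 731 [[-21.3, -67.8, 36.4], [0.2, -61.8, 52.4], [23.6, -36.4, 71.6]]
-208 1509 [[-23.4, -187.3, 41.1], [8.9, -162.9, 79.7], [30.4, -145.7, 108.1]]
cup 925 [[-109.8, 198.6, 28.9], [-87.2, 229.8, 61.8], [-55.9, 281.9, 112.5]]
[0.42943717 0.25859075 0.27364068] [179.30921128  23.6917062   97.19839458] [ 36.2  -5.9 105.8 -20.9  91.4  30.4]
```

Run:
```python
from h import *
o=[180,45,97.4]
t=np.array([-1,-96.6,27.4]);pre=t+np.array([0,120,120])*1.0
p=c2w(pre);print(w2c(manip.sense()["eef_pos"]),pre,p)
delta(p,o);delta(c2w(t),o,(p,o))
```

```text
[-83.87415731 336.09263632 273.64067562] [ -1.   23.4 147.4] [ 0.55189451 -0.04082369  0.1474    ]
turn [ 0.01  -0.372 -0.005] n>= 2.4819529782813126 shift old-axes [-23.53   8.11  24.21] new-axes [-13.18   8.29  31.04]
turn [0. 0. 0.] n>= 0.0 shift old-axes [ 0.   -0.   16.97] new-axes [ 0.   -0.   16.97]
```

Emit:
{"op": "apply_moves", "data": {"rows": [[[0,0,0,0,-0.124,0,8.5],[0,0,0,0,-0.124,0,8.5],[0,0,0,0,-0.124,0,8.5],[-1.65,1.04,3.88,0,0,0,8.5],[-1.65,1.04,3.88,0,0,0,8.5],[-1.65,1.04,3.88,0,0,0,8.5],[-1.65,1.04,3.88,0,0,0,8.5],[-1.65,1.04,3.88,0,0,0,8.5],[-1.65,1.04,3.88,0,0,0,8.5],[-1.65,1.04,3.88,0,0,0,8.5]]]}}

```text
clock: 10.3
eef_pos: [0.5351, -0.0097, 0.1551]
orientation: [180.0, 45.3, 97.4]
contact_force: [0.5, 1.0, 0.0]
width: 0.0854
gripper_force: 0.0
```

Emit:
{"op": "apply_moves", "data": {"rows": [[[-1.65,1.04,3.88,0,0,0,8.5],[0,0,0,0,0,0,8.5],[0,0,0,0,0,0,8.5]]]}}

```text
clock: 10.6
eef_pos: [0.5496, -0.0466, 0.1396]
orientation: [-179.9, 45.4, 97.3]
contact_force: [-0.1, 0.2, -0.3]
width: 0.0847
gripper_force: 0.0
```

Run:
```python
from h import *
s=manip.sense();print(s["eef_pos"],s["orientation"],w2c(s["eef_pos"]),s["joint_pos"].round(1))
delta(c2w([-1,-96.6,27.4]),[180,45,97.4])
```

```text
[ 0.54964937 -0.04656072  0.13955538] [-179.90129087   45.35633531   97.33214824] [ -3.965344    17.99991666 139.5553782 ] [ 10.1   4.  115.7 -48.5  71.5  23.8]
turn [-0.003  0.006 -0.001] n>= 0.04521786973649161 shift old-axes [-0.07  0.34 16.03] new-axes [-0.17  0.3  16.03]
```

Emit:
{"op": "apply_moves", "data": {"rows": [[[-0.1,0.3,3.5,0,0,0,8.5],[0,0,4.0,0,0,0,8.5],[0,0,3.0,0,0,0,8.5],[0,0,2.5,0,0,0,8.5],[0,0,2.0,0,0,0,8.5],[0,0,1.0,0,0,0,8.5],[0,0,0,0,0,0,8.5]]]}}

```text
clock: 11.3
eef_pos: [0.5676, -0.1584, 0.0281]
orientation: [-179.9, 45.4, 97.5]
contact_force: [0.6, -0.1, 0.7]
width: 0.0852
gripper_force: 0.0
```

Emit:
{"op": "apply_moves", "data": {"rows": [[[0,0,0,0,0,0,5.5],[0,0,0,0,0,0,5.5],[0,0,0,0,0,0,5.5],[0,0,0,0,0,0,5.5],[0,0,0,0,0,0,5.5]]], "newtons": 50}}

```text
clock: 11.8
eef_pos: [0.5689, -0.1581, 0.03]
orientation: [179.8, 45.4, 97.3]
contact_force: [-2.3, 4.6, 5.4]
width: 0.0623
gripper_force: 55.0
```

Run:
```python
from h import *
s=manip.sense();print(s["contact_force"],s["width"],s["gripper_force"],s["orientation"],w2c(s["eef_pos"]))
c=manip.camera("side");a=proj(c,c2w([0,-80,60]))[0].astype(int)
t=manip.camera("top");b=proj(t,c2w([0,-80,60]))[0].astype(int)
i=[cv2.resize(k["color"][...,::-1][q[1]-50:q[1]+50,q[0]-50:q[0]+50],(400,400),interpolation=cv2.INTER_CUBIC) for k,q in((c,a),(t,b))]
cv2.imwrite("pics/g1.png",np.hstack(i))
```

```text
[-2.34801479  4.64144334  5.38283328] 0.06227965325289035 54.962854811237776 [179.82436815  45.41217062  97.31524406] [  0.75667201 -95.13139067  29.97476342]
```

View pics/g1.png

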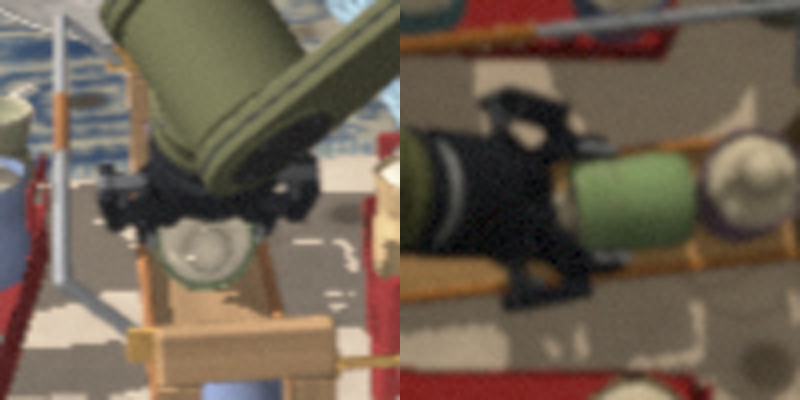

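The pot is gripped: the side view shows the lid between the fingers at (205,245), and the top view shows the green body at (635,200) with the standing pot untouched at (750,185). Next: lift, move left, turn upright.

Emit:
{"op": "apply_moves", "data": {"rows": [[[-0.2,0,-1.0,0,0,0,5.5],[-1.5,0,-2.0,0,0,0,5.5],[-2.2,0,-2.4,0,0,0,5.5],[-2.2,0,-2.4,0,0,0,5.5],[0,0,-3.0,0,0,0,5.5],[1.5,0,-2.0,0,0,0,5.5],[0,0,0,0,0,0,5.5]]]}}

```text
clock: 12.6
eef_pos: [0.5607, -0.098, 0.1522]
orientation: [179.8, 45.3, 97.4]
contact_force: [0.3, 0.6, -3.0]
width: 0.0624
gripper_force: 55.6
```

Run:
```python
from h import *
s=manip.sense();print(s["contact_force"],s["width"],s["gripper_force"],s["orientation"],w2c(s["eef_pos"]))
c=manip.camera("side");Q=w2c(cloud(c).reshape(-1,3));col=c["color"].reshape(-1,3).astype(int)
m=(col[:,1]>col[:,0]+8)&(col[:,1]>col[:,2]+8)&(abs(Q[:,0])<45)&(abs(Q[:,1])<130)&(Q[:,2]>15)
print(m.sum(),np.percentile(Q[m],[2,50,98],axis=0).round(1).tolist())
c=manip.camera("top");Q=w2c(cloud(c).reshape(-1,3));col=c["color"].reshape(-1,3).astype(int)
m=(col[:,1]>col[:,0]+8)&(col[:,1]>col[:,2]+8)&(abs(Q[:,0])<45)&(abs(Q[:,1])<130)&(Q[:,2]>15)
print(m.sum(),np.percentile(Q[m],[2,50,98],axis=0).round(1).tolist())
```

```text
[ 0.25111775  0.62867847 -3.00988223] 0.06235806854261429 55.58091180282645 [179.79922567  45.2737479   97.39737496] [  0.34849167 -34.47362632 152.23578187]
3 [[-5.3, -4.4, 128.9], [-3.4, -4.2, 129.0], [-1.1, -0.0, 130.5]]
685 [[-25.9, -73.8, 173.4], [-1.6, -41.9, 187.9], [23.4, -7.4, 195.0]]
```

Emit:
{"op": "apply_moves", "data": {"rows": [[[0,0,0,0,0.1,0,5.5],[0,0,0,0,0.145,0,5.5],[0,0,0,0,0.145,0,5.5],[0,0,0,0,0.145,0,5.5],[0,0,0,0,0.145,0,5.5],[0,0,0,0,0.145,0,5.5],[0,0,0,0,0.145,0,5.5],[0,0,0,0,0.145,0,5.5],[0,0,0,0,0.145,0,5.5],[0,0,0,0,0.145,0,5.5]]]}}

```text
clock: 13.7
eef_pos: [0.56, -0.102, 0.1511]
orientation: [180.0, -35.4, 97.3]
contact_force: [-0.8, 0.4, -2.8]
width: 0.0623
gripper_force: 55.5
```

Emit:
{"op": "apply_moves", "data": {"rows": [[[0,0,0,0,0.145,0,5.5],[0,0,0,0,0.02,0,5.5],[0,0,0,0,0,0,5.5],[0,0,0,0,0,0,5.5]]]}}

```text
clock: 14.1
eef_pos: [0.5602, -0.1003, 0.1513]
orientation: [-180.0, -44.5, 97.4]
contact_force: [0.0, 0.2, -2.3]
width: 0.0623
gripper_force: 55.6
```

Run:
```python
from h import *
s=manip.sense();print(s["contact_force"],s["width"],s["gripper_force"],s["orientation"],w2c(s["eef_pos"]),s["joint_pos"].round(1))
for n in("side","top"):
    c=manip.camera(n);Q=w2c(cloud(c).reshape(-1,3));col=c["color"].reshape(-1,3).astype(int)
    for k,g in(("green",(col[:,1]>col[:,0]+8)&(col[:,1]>col[:,2]+8)),("lid",(np.ptp(col,axis=1)<60)&(col.min(1)>90))):
        m=g&(abs(Q[:,0])<45)&(abs(Q[:,1]+30)<80)&(Q[:,2]>60)&(Q[:,2]<230)
        if m.sum(): print(n,k,m.sum(),np.percentile(Q[m],[2,50,98],axis=0).round(1).tolist())
    if n=="side":
        m=(col[:,1]>col[:,0]+8)&(col[:,1]>col[:,2]+8)&(abs(Q[:,0])<45)&(abs(Q[:,1]+30)<80)&(Q[:,2]>60)
        q=Q[m&(abs(Q[:,0])<12)]
        if len(q)>5: print("lean deg", np.degrees(np.arctan(np.polyfit(q[:,2],q[:,1],1)[0])),np.percentile(q[:,2],[1,99]))
    if n=="side": a=proj(c,c2w([0,-30,120]))[0].astype(int);save(c,"g2.png",(a[0]-70,a[1]-60,a[0]+70,a[1]+60),4)
delta(c2w([0,-19,51]),[180,-45,97.4])
```

```text
[ 0.01050337  0.21611497 -2.26340098] 0.06233198716455284 55.645961505479136 [-179.99069754  -44.45316233   97.40948839] [ -0.38354038 -36.68560067 151.30529617] [-31.2  15.6 100.9  33.3  94.2 -45.4]
side green 597 [[-24.9, -44.2, 116.0], [5.0, -16.6, 147.5], [29.4, -9.8, 180.6]]
side lid 709 [[-35.9, -86.0, 115.1], [11.5, -29.1, 172.3], [36.9, -11.1, 207.6]]
lean deg -1.8352453647584697 [115.7172783  181.63419283]
top green 2 [[-21.2, -23.7, 150.0], [-17.2, -19.5, 166.6], [-13.2, -15.4, 183.3]]
top lid 336 [[-17.7, -67.4, 173.4], [3.7, -37.3, 184.3], [29.8, -18.1, 212.5]]
turn [0.    0.01  0.002] n>= 0.06638477685072258 shift old-axes [-5.85 -0.01  8.43] new-axes [-5.93  0.    8.37]
```

View pics/g2.png

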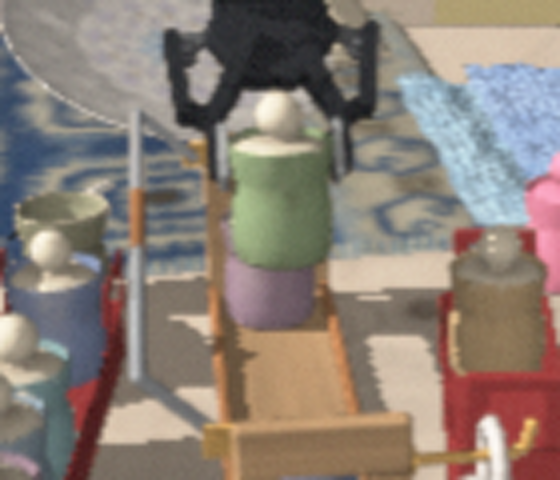

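The pot hangs upright at (280,195), centred over the lane, and the standing pot behind it at (270,290) is untouched. The cup is seen on the hook at (490,445). Next I lower.

Emit:
{"op": "apply_moves", "data": {"rows": [[[-0.6,0,1.0,0,-0.01,0,5.5],[-1.2,0,1.7,0,0,0,5.5],[-1.5,0,2.1,0,0,0,5.5],[-1.2,0,1.7,0,0,0,5.5],[-0.8,0,1.1,0,0,0,5.5],[-0.2,0,0.3,0,0,0,5.5],[0,0,0,0,0,0,5.5]]]}}

```text
clock: 14.9
eef_pos: [0.5583, -0.0847, 0.0561]
orientation: [-180.0, -44.0, 97.4]
contact_force: [-0.6, 0.2, -1.1]
width: 0.0627
gripper_force: 55.6
```

Run:
```python
from h import *
s=manip.sense();print(s["contact_force"],s["width"],s["orientation"],w2c(s["eef_pos"]))
c=manip.camera("side");Q=w2c(cloud(c).reshape(-1,3));col=c["color"].reshape(-1,3).astype(int)
g=(col[:,1]>col[:,0]+8)&(col[:,1]>col[:,2]+8)&(abs(Q[:,0])<45)&(abs(Q[:,1]+30)<80)&(Q[:,2]>8)&(Q[:,2]<130)
q=Q[g&(abs(Q[:,0])<15)];print(np.percentile(q,[1,99],axis=0).round(1))
z=Q[g];lo=np.percentile(z[:,2],3);e=z[z[:,2]<lo+25];print("x ext",np.percentile(e[:,0],[1,99]))
# rails near y -10..60 from the same camera
r=(Q[:,1]>20)&(Q[:,1]<70)&(abs(Q[:,2]-16)<3)&(abs(abs(Q[:,0])-40)<9)
for sg in(-1,1):
    x=Q[r&(Q[:,0]*sg>0)];print("rail",len(x),np.percentile(x[:,0],[5,95]))
delta(c2w([0,-19,50]),[180,-45,97.4])
```

```text
[-0.55344347  0.16882728 -1.07532244] 0.06269800925280947 [-179.97533548  -44.01170395   97.40830738] [ -0.32426406 -20.94647128  56.12959553]
[[-14.3  -4.9  20.9]
 [ 14.1   7.8  86.5]]
x ext [-24.3752219   29.86852374]Traceback (most recent call last):
  File "<stdin>", line 10, in <module>
    return _quantile_unchecked(
        a, q, axis, out, overwrite_input, method, keepdims, weights)
    return _ureduce(a,
                    func=_quantile_ureduce_func,
    ...<5 lines>...
                    overwrite_input=overwrite_input,
                    method=method)
    r = func(a, **kwargs)
    result = _quantile(arr,
                       quantiles=q,
    ...<2 lines>...
                       out=out,
                       weights=wgt)
    slices_having_nans = np.isnan(arr[-1, ...])
                                  ~~~^^^^^^^^^
IndexError: index -1 is out of bounds for axis 0 with size 0
```

Emit:
{"op": "apply_moves", "data": {"rows": [[[-0.2,0,0.2,0,0,0,5.5],[-0.14,0,0.14,0,0,0,5.5],[0,0,0,0,0,0,5.5]]]}}

```text
clock: 15.25
eef_pos: [0.5585, -0.0855, 0.0517]
orientation: [180.0, -44.0, 97.4]
contact_force: [-0.2, 0.1, -2.4]
width: 0.0622
gripper_force: 55.6
```

Emit:
{"op": "apply_moves", "data": {"rows": [[[-0.14,0,0.14,0,0,0,5.5],[0,0,0,0,0,0,5.5]]]}}

```text
clock: 15.45
eef_pos: [0.5587, -0.0854, 0.05]
orientation: [179.9, -44.0, 97.4]
contact_force: [-0.3, -0.2, 0.8]
width: 0.0624
gripper_force: 55.8
```

Emit:
{"op": "apply_moves", "data": {"rows": [[[-0.07,0,0.07,0,0,0,5.5],[0,0,0,0,0,0,6.3],[0,0,0,0,0,0,7.0],[0,0,0,0,0,0,8.5],[0,0,0,0,0,0,8.5],[0,0,0,0,0,0,8.5],[0,0,0,0,0,0,8.5]]]}}

```text
clock: 16.15
eef_pos: [0.5583, -0.0853, 0.0483]
orientation: [-180.0, -44.0, 97.4]
contact_force: [-0.4, -0.6, 1.2]
width: 0.0848
gripper_force: 0.0
```

Emit:
{"op": "apply_moves", "data": {"rows": [[[0,0,-1.5,0,0,0,8.5],[0,0,-2.5,0,0,0,8.5],[0,0,-4.0,0,0,0,8.5],[0,0,-4.5,0,0,0,8.5],[0,0,-4.5,0,0,0,8.5],[0,0,-3.0,0,0,0,8.5],[0,0,0,0,0,0,8.5]]]}}

```text
clock: 16.85
eef_pos: [0.5782, -0.2275, 0.1975]
orientation: [179.5, -43.6, 97.6]
contact_force: [0.5, 0.6, 0.4]
width: 0.0852
gripper_force: 0.0
```

```bash
cat > pots.py <<'E'
from h import *
def pots(n="side"):
    c=manip.camera(n);Q=w2c(cloud(c).reshape(-1,3));col=c["color"].reshape(-1,3).astype(int)
    for k,g in(("green",(col[:,1]>col[:,0]+8)&(col[:,1]>col[:,2]+8)),("blue",(col[:,2]>col[:,0]+15)),("lid",(np.ptp(col,axis=1)<70)&(col.min(1)>100))):
        m=g&(abs(Q[:,0])<40)&(abs(Q[:,1])<205)&(Q[:,2]>20)&(Q[:,2]<125)
        if k=="lid":
            m&=Q[:,2]>97
            for lo in range(-200,200,40):
                q=Q[m&(Q[:,1]>lo)&(Q[:,1]<lo+40)]
                if len(q)>8: print(n,"knob",lo,len(q),np.median(q,0).round(1),"top",np.percentile(q[:,2],97).round(1))
        elif m.sum(): print(n,k,m.sum(),np.percentile(Q[m],[2,50,98],axis=0).round(1).tolist())
if __name__=="__main__":
    s=manip.sense();print(s["clock"],s["eef_pos"],s["orientation"],w2c(s["eef_pos"]).round(1))
    pots("side");pots("top")
E
python3 pots.py; python3 -c "
from h import *
o=[180,-45,97.4]
t=np.array([3.5,143+15.6,27.4])
pre=t+np.array([0,-100,100])
delta(c2w(pre),o);delta(c2w(t),o)"
```

```text
16.85 [ 0.57819664 -0.22749646  0.19750199] [179.46378951 -43.60010401  97.58626615] [   1.  -165.1  197.5]
side green 458 [[-24.1, -22.7, 21.8], [5.2, 0.1, 48.3], [29.3, 6.6, 78.1]]
side blue 154 [[-20.1, 143.7, 50.1], [2.2, 177.5, 64.8], [19.4, 193.4, 68.1]]
side knob -200 45 [   2.9 -167.6  102.8] top 108.0
side knob -40 62 [  3.2 -21.5 102.6] top 107.9
top blue 504 [[-22.8, 126.8, 51.0], [5.0, 164.0, 66.1], [29.5, 194.9, 71.9]]
top knob -200 50 [   4.5 -172.4  107.6] top 111.6
top knob -40 58 [  4.1 -28.4 107.4] top 111.5
turn [ 0.001  0.018 -0.   ] n>= 0.12359056958224096 shift old-axes [11.29  0.36 19.97] new-axes [10.92  0.39 20.17]
turn [ 0.001  0.018 -0.   ] n>= 0.12359056958224096 shift old-axes [11.55  0.34 34.11] new-axes [10.92  0.39 34.31]
```

Emit:
{"op": "apply_moves", "data": {"rows": [[[1.9,0.1,3.3,0,0.018,0,8.5],[1.9,0.1,3.4,0,0,0,8.5],[1.9,0.1,3.4,0,0,0,8.5],[1.9,0.1,3.4,0,0,0,8.5],[1.9,0.0,3.4,0,0,0,8.5],[1.5,0.0,3.2,0,0,0,8.5],[0,0,0,0,0,0,8.5],[0,0,0,0,0,0,8.5]]]}}

```text
clock: 17.75
eef_pos: [0.5503, -0.003, 0.1259]
orientation: [-179.8, -45.1, 97.3]
contact_force: [0.8, 0.2, -0.3]
width: 0.0848
gripper_force: 0.0
```

```bash
python3 -c "
from h import *
s=manip.sense();print(w2c(s['eef_pos']),s['joint_pos'].round(1))
o=[180,-45,97.4]
delta(c2w([4,158.6,28]),o)"
```

```text
[  2.30142567  61.13214904 125.92778244] [-23.9  12.5 107.7  37.2  88.1 -42.3]
turn [-0.004 -0.002 -0.001] n>= 0.02846120160396497 shift old-axes [-0.06  0.22 13.82] new-axes [-0.03  0.17 13.82]
```

Emit:
{"op": "apply_moves", "data": {"rows": [[[0,0.2,2.8,0,0,0,8.5],[0,0,3.5,0,0,0,8.5],[0,0,3.0,0,0,0,8.5],[0,0,2.5,0,0,0,8.5],[0,0,1.5,0,0,0,8.5],[0,0,0.5,0,0,0,8.5],[0,0,0,0,0,0,8.5]]]}}

```text
clock: 18.45
eef_pos: [0.5416, 0.0922, 0.0299]
orientation: [-180.0, -45.0, 97.4]
contact_force: [-0.4, -0.4, 0.1]
width: 0.0849
gripper_force: 0.0
```

Emit:
{"op": "apply_moves", "data": {"rows": [[[0,0,0,0,0,0,5.5],[0,0,0,0,0,0,5.5],[0,0,0,0,0,0,5.5],[0,0,0,0,0,0,5.5],[0,0,0,0,0,0,5.5]]]}}

```text
clock: 18.95
eef_pos: [0.5426, 0.0915, 0.0313]
orientation: [179.8, -45.0, 97.5]
contact_force: [-0.8, -5.5, 5.6]
width: 0.064
gripper_force: 54.8
```

```bash
python3 -c "
from h import *
s=manip.sense();print(s['contact_force'],s['width'],s['gripper_force'],s['orientation'],w2c(s['eef_pos']))"
```

```text
[-0.81041422 -5.47989845  5.56469557] 0.06395250244487405 54.772641879098956 [179.80422805 -44.98052315  97.49709656] [  6.80607063 155.80746002  31.33772856]
```

Emit:
{"op": "apply_moves", "data": {"rows": [[[0.2,0,-1.0,0,0,0,5.5],[1.5,0,-2.0,0,0,0,5.5],[2.2,0,-2.4,0,0,0,5.5],[2.0,0,-2.6,0,0,0,5.5],[0,0,-3.2,0,0,0,5.5],[-2.0,-0.2,-2.4,0,0,0,5.5],[-1.8,-0.2,-1.8,0,0,0,5.5],[0,0,0,0,-0.1,0,5.5],[0,0,0,0,-0.145,0,5.5],[0,0,0,0,-0.145,0,5.5]]]}}

```text
clock: 19.95
eef_pos: [0.5496, -0.0029, 0.1537]
orientation: [180.0, -22.4, 97.2]
contact_force: [-0.0, 0.4, -2.1]
width: 0.0636
gripper_force: 55.0
```

Emit:
{"op": "apply_moves", "data": {"rows": [[[0,0,0,0,-0.145,0,5.5],[0,0,0,0,-0.145,0,5.5],[0,0,0,0,-0.145,0,5.5],[0,0,0,0,-0.145,0,5.5],[0,0,0,0,-0.145,0,5.5],[0,0,0,0,-0.145,0,5.5],[0,0,0,0,-0.145,0,5.5],[0,0,0,0,-0.145,0,5.5],[0,0,0,0,-0.02,0,5.5],[0,0,0,0,0,0,5.5]]]}}

```text
clock: 20.95
eef_pos: [0.5487, -0.0009, 0.1523]
orientation: [-179.8, 44.8, 97.6]
contact_force: [-0.1, 0.3, -1.6]
width: 0.0638
gripper_force: 55.2
```

Run:
```python
from h import *
s=manip.sense();print(s["contact_force"],s["width"],s["gripper_force"],s["orientation"],w2c(s["eef_pos"]),s["joint_pos"].round(1))
for n in("top","side"):
    c=manip.camera(n);Q=w2c(cloud(c).reshape(-1,3));col=c["color"].reshape(-1,3).astype(int)
    for k,g in(("blue",(col[:,2]>col[:,0]+15)),("lid",(np.ptp(col,axis=1)<70)&(col.min(1)>100)&(Q[:,2]>190))):
        m=g&(abs(Q[:,0])<45)&(abs(Q[:,1]-60)<70)&(Q[:,2]>60)&(Q[:,2]<230)
        if m.sum(): print(n,k,m.sum(),np.percentile(Q[m],[2,50,98],axis=0).round(1).tolist())
delta(c2w([2,47,56]),[180,45,97.4])
# lane centre from the top picture's rails at y>90
c=manip.camera("top");Q=w2c(cloud(c).reshape(-1,3))
m=(Q[:,1]>100)&(Q[:,1]<200)&(abs(Q[:,2]-16)<3)
for sg in(-1,1):
    x=Q[m&(abs(Q[:,0]*sg-40)<10)];print("rail",len(x),np.percentile(x[:,0],[5,50,95]) if len(x) else 0)
```

```text
[-0.13003635  0.26883165 -1.60232843] 0.06382655455712531 55.18313055188628 [-179.77197097   44.80889464   97.59299594] [  1.00036734  63.40770197 152.27286746] [ 14.6   4.4 113.7 -46.3  75.2  25. ]
top blue 22 [[-27.9, 42.5, 145.9], [-22.8, 50.6, 157.1], [-11.1, 60.2, 184.8]]
top lid 87 [[-4.1, 56.5, 200.1], [3.5, 70.4, 212.6], [14.0, 83.5, 218.1]]
side blue 684 [[-24.9, 79.1, 115.2], [5.2, 96.5, 146.0], [30.2, 102.8, 180.9]]
turn [-0.    -0.003 -0.001] n>= 0.024229117526784257 shift old-axes [5.83 0.   8.04] new-axes [5.85 0.01 8.02]
rail 66 [-43.0306167  -40.99130143 -37.14505758]
rail 10 [38.68599788 41.34741529 44.67241377]
```

Emit:
{"op": "apply_moves", "data": {"rows": [[[0.6,-0.13,1.0,0,0,0,5.5],[1.3,0,1.7,0,0,0,5.5],[1.5,0,2.1,0,0,0,5.5],[1.3,0,1.7,0,0,0,5.5],[0.8,0,1.1,0,0,0,5.5],[0.25,0,0.35,0,0,0,5.5],[0,0,0,0,0,0,5.5]]]}}

```text
clock: 21.8
eef_pos: [0.5497, -0.0173, 0.0558]
orientation: [-179.9, 44.9, 97.5]
contact_force: [0.1, -0.3, -2.5]
width: 0.064
gripper_force: 55.2
```

Emit:
{"op": "apply_moves", "data": {"rows": [[[0.14,0,0.14,0,0,0,5.5],[0.14,0,0.14,0,0,0,5.5],[0,0,0,0,0,0,5.5]]]}}

```text
clock: 22.1
eef_pos: [0.5506, -0.0166, 0.0534]
orientation: [179.9, 44.9, 97.3]
contact_force: [-0.1, 0.2, -1.3]
width: 0.0638
gripper_force: 55.2
```

Emit:
{"op": "apply_moves", "data": {"rows": [[[0.14,0,0.14,0,0,0,5.5],[0,0,0,0,0,0,5.5]]]}}

```text
clock: 22.3
eef_pos: [0.5502, -0.0167, 0.0508]
orientation: [180.0, 44.9, 97.4]
contact_force: [0.0, -0.5, -2.2]
width: 0.0639
gripper_force: 55.2
```

Emit:
{"op": "apply_moves", "data": {"rows": [[[0.1,0,0.1,0,0,0,5.5],[0,0,0,0,0,0,5.5]]]}}

```text
clock: 22.5
eef_pos: [0.5501, -0.0168, 0.0492]
orientation: [-180.0, 44.9, 97.4]
contact_force: [-0.3, 0.2, -2.0]
width: 0.0644
gripper_force: 55.2
```

Emit:
{"op": "apply_moves", "data": {"rows": [[[0.1,0,0.1,0,0,0,5.5],[0,0,0,0,0,0,5.5]]]}}

```text
clock: 22.7
eef_pos: [0.5503, -0.0172, 0.0489]
orientation: [-180.0, 45.0, 97.3]
contact_force: [-3.8, -0.5, 4.7]
width: 0.064
gripper_force: 55.3
```

Contact: the force went from -2 to +4.7 N. I release and back out.

Emit:
{"op": "apply_moves", "data": {"rows": [[[0,0,0,0,0,0,6.5],[0,0,0,0,0,0,7.2],[0,0,0,0,0,0,8.5],[0,0,0,0,0,0,8.5],[0,0,0,0,0,0,8.5],[0,0,0,0,0,0,8.5]]]}}

```text
clock: 23.3
eef_pos: [0.5502, -0.0168, 0.0478]
orientation: [-180.0, 44.9, 97.4]
contact_force: [0.6, 0.1, 0.1]
width: 0.085
gripper_force: 0.0
```

Emit:
{"op": "apply_moves", "data": {"rows": [[[0,0,-1.5,0,0,0,8.5],[0,0,-2.5,0,0,0,8.5],[0,0,-4.0,0,0,0,8.5],[0,0,-4.5,0,0,0,8.5],[0,0,-4.5,0,0,0,8.5],[0,0,-4.0,0,0,0,0],[0,0,0,0,0,0,0]]]}}

```text
clock: 24.0
eef_pos: [0.5334, 0.1347, 0.2028]
orientation: [179.2, 44.7, 97.1]
contact_force: [0.1, 0.6, 0.2]
width: 0.0587
gripper_force: 0.0
```

```bash
python3 pots.py; python3 -c "
from h import *
o=[180,0,97.4]
p=c2w([115,0,250]);print(p);delta(p,o)
c=manip.camera('top');Q=w2c(cloud(c).reshape(-1,3))
m=(Q[:,0]>90)&(Q[:,0]<170)&(abs(Q[:,1])<60)&(Q[:,2]<200);print('behind max z',np.percentile(Q[m,2],99.5))
m=(Q[:,0]>70)&(Q[:,0]<105)&(abs(Q[:,1])<40)&(Q[:,2]>140)&(Q[:,2]<175);print('bar',np.percentile(Q[m],[2,50,98],axis=0))"
```

```text
24.0 [0.533406   0.13469723 0.20276095] [179.19379899  44.71011756  97.07669072] [  3.3 199.8 202.8]
side green 82 [[-25.6, -54.0, 23.2], [24.4, -7.7, 74.2], [32.5, 55.5, 80.5]]
side blue 178 [[-30.0, 28.4, 52.4], [9.5, 75.7, 71.2], [29.3, 86.0, 80.4]]
side knob -40 63 [  3.4 -20.9 103. ] top 108.3
side knob 40 82 [ -0.5  60.  103.4] top 110.1
top green 1 [[-28.3, -30.5, 49.8], [-28.3, -30.5, 49.8], [-28.3, -30.5, 49.8]]
top blue 2 [[-28.0, 30.5, 48.9], [-24.6, 34.6, 49.6], [-21.3, 38.6, 50.3]]
top knob -200 51 [   5.  -172.7  107.9] top 111.5
top knob -40 58 [  4.  -28.  107.7] top 111.4
top knob 40 61 [  1.3  52.5 108.5] top 112.6
[ 0.66994218 -0.04908851  0.25      ]
turn [0.003 0.783 0.001] n>= 5.222772898420911 shift old-axes [-17.64  11.41  10.21] new-axes [-19.68  11.42  -5.23]
behind max z 154.7567301947369
bar [[ 80.85084469 -38.17473066 151.06092374]
 [ 85.66695721  -2.04544511 155.70942034]
 [ 90.96044389  38.21845009 158.92269891]]
```

All three pots stand, with knob tops within 1 mm of the reference. Next is the keeper: fingers shut, I go behind the sleeve.

Emit:
{"op": "apply_moves", "data": {"rows": [[[0,0,-1,0,0.13,0,0],[0,0,-1,0,0.13,0,0],[0,0,-1,0,0.13,0,0],[0,0,-1,0,0.13,0,0],[0,0,-0.5,0,0.13,0,0],[0,0,0,0,0.13,0,0],[-3.9,2.3,0,0,0,0,0],[-3.9,2.3,0,0,0,0,0],[-3.9,2.3,0,0,0,0,0],[0,0,0,0,0,0,0]]]}}

```text
clock: 25.15
eef_pos: [0.6126, 0.0409, 0.2321]
orientation: [-179.8, 0.3, 97.0]
contact_force: [0.3, -0.7, -0.3]
width: 0.0001
gripper_force: 0.0
```

```bash
python3 -c "
from h import *
o=[180,0,97.4]
s=manip.sense();print(w2c(s['eef_pos']),s['orientation'],s['joint_pos'].round(1),s['width'])
p=c2w([120,0,240]);delta(p,o)
import pickle
for c in(pickle.load(open('w1.pkl','rb')),pickle.load(open('s0.pkl','rb'))['top']):
  Q=w2c(cloud(c).reshape(-1,3))
  m=(Q[:,0]>96)&(Q[:,0]<180)&(abs(Q[:,1])<50)&(Q[:,2]<200);print('behind',np.percentile(Q[m,2],99.5),[ (x,np.percentile(Q[m&(abs(Q[:,0]-x)<5),2],99).round()) for x in range(100,180,10)])"
```

```text
[ 69.69632193  96.66317377 232.14376795] [-179.79639901    0.2834794    97.0078924 ] [-1.   2.7 99.2 -0.3 78.3 -8. ] 6.227945852793962e-05
turn [-0.004  0.005 -0.007] n>= 0.06116404966281102 shift old-axes [-9.64  5.09 -0.76] new-axes [-9.67  5.03 -0.79]
behind 104.40033860314487 [(100, np.float64(2.0)), (110, np.float64(19.0)), (120, np.float64(27.0)), (130, np.float64(75.0)), (140, np.float64(76.0)), (150, np.float64(102.0)), (160, np.float64(105.0)), (170, np.float64(104.0))]
behind 105.68746573514855 [(100, np.float64(4.0)), (110, np.float64(36.0)), (120, np.float64(22.0)), (130, np.float64(77.0)), (140, np.float64(77.0)), (150, np.float64(103.0)), (160, np.float64(107.0)), (170, np.float64(105.0))]
```

Emit:
{"op": "apply_moves", "data": {"rows": [[[-3.3,1.7,0,0,0,0,0],[-3.3,1.7,0,0,0,0,0],[-3.0,1.7,0,0,0,0,0],[0,0,0,0,0,0,0],[0,0,2.5,0,0,0,0],[0,0,3.5,0,0,0,0],[0,0,3.0,0,0,0,0],[0,0,0.6,0,0,0,0],[0,0,0,0,0,0,0]]]}}

```text
clock: 26.05
eef_pos: [0.6726, -0.0424, 0.1368]
orientation: [-179.7, 0.1, 97.4]
contact_force: [0.9, -0.4, 0.2]
width: -0.0002
gripper_force: 0.0
```

Emit:
{"op": "apply_moves", "data": {"rows": [[[0,-0.8,0,0,0,0,0],[0,-0.8,0,0,0,0,0],[0,-0.8,0,0,0,0,0],[0,-0.8,0,0,0,0,0],[0,-0.6,0,0,0,0,0],[0,-0.6,0,0,0,0,0],[0,0,0,0,0,0,0]]]}}

```text
clock: 26.75
eef_pos: [0.6425, -0.0474, 0.1553]
orientation: [178.0, 0.4, 97.4]
contact_force: [13.1, 8.3, 26.1]
width: 0.0004
gripper_force: 11.6
```

```bash
cat > bar.py <<'E'
from h import *
s=manip.sense();print(w2c(s["eef_pos"]),s["contact_force"])
c=manip.camera("top");Q=w2c(cloud(c).reshape(-1,3))
for lo,hi in((-200,-140),(90,150),(150,200)):
    m=(Q[:,1]>lo)&(Q[:,1]<hi)&(Q[:,2]>112)&(Q[:,2]<180)&(Q[:,0]>-20)&(Q[:,0]<100)
    q=Q[m]
    if len(q)>5: print(lo,len(q),np.median(q,0).round(1))
E
python3 bar.py
```

```text
[ 88.0140021    5.18149653 155.27986423] [13.0782746   8.33152921 26.1412717 ]
-200 112 [  68.5 -174.3  166.7]
150 74 [ 68.2 188.1 166.3]
```

The bar is moving (now about 1.94 rad) but is bearing on the finger linkage and pushing the tool up. I'll ease off by raising the tool.

Emit:
{"op": "apply_moves", "data": {"rows": [[[0,0.4,-0.8,0,0,0,0],[0,0.2,-0.8,0,0,0,0],[0,0,0,0,0,0,0]]]}}

```text
clock: 27.1
eef_pos: [0.6383, -0.0479, 0.1583]
orientation: [179.7, 0.3, 97.4]
contact_force: [2.0, -0.4, 2.9]
width: -0.0002
gripper_force: 1.6
```

```bash
python3 bar.py; python3 -c "
from h import *
c=manip.camera('side');a=proj(c,c2w([60,0,150]))[0].astype(int);print(a);save(c,'k1.png',(a[0]-60,a[1]-60,a[0]+60,a[1]+50),5)"
```

```text
[ 83.73873325   5.27380277 158.30393561] [ 2.01755746 -0.43417814  2.88110271]
-200 110 [  64.7 -175.3  168.2]
150 69 [ 64.3 185.4 168.4]
[203 183]
```

View pics/k1.png

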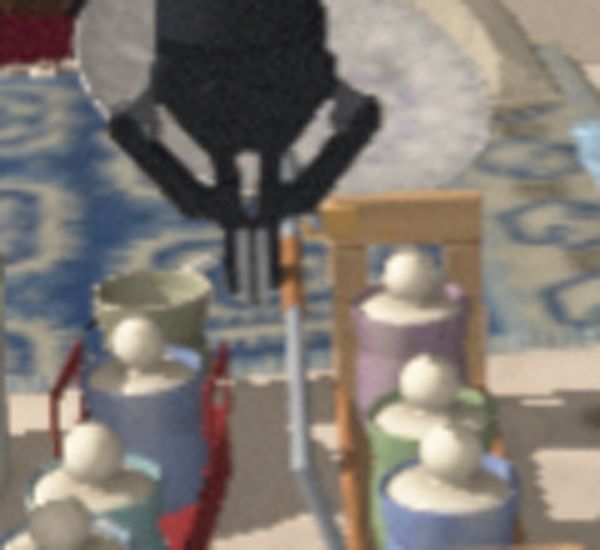

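The shut fingers sit just behind the sleeve at (290,270), and the linkage flares directly above them. The three pots stand at (415,290), (430,400) and (450,480). The force is small now, so I keep pushing with a slight rise.

Emit:
{"op": "apply_moves", "data": {"rows": [[[0,-0.6,-0.3,0,0,0,0],[0,-0.6,-0.3,0,0,0,0],[0,-0.6,-0.2,0,0,0,0],[0,-0.6,0,0,0,0,0],[0,-0.5,0,0,0,0,0],[0,0,0,0,0,0,0]]]}}

```text
clock: 27.8
eef_pos: [0.6072, -0.0514, 0.1629]
orientation: [-180.0, 0.2, 97.4]
contact_force: [0.3, 0.1, 0.1]
width: 0.0004
gripper_force: 0.0
```

```bash
python3 bar.py
```

```text
[ 52.50127754   5.76453131 162.91314081] [0.25676561 0.09682467 0.081103  ]
-200 111 [  22.2 -175.6  162.9]
150 58 [ 24.7 186.4 163.5]
```

The bar is over the top and falling. I raise the tool clear.

Emit:
{"op": "apply_moves", "data": {"rows": [[[0,0.5,0,0,0,0,0],[0,0,-2,0,0,0,0],[0,0,-4,0,0,0,0],[0,0,-4,0,0,0,0],[0,0,-4,0,0,0,0],[0,0,0,0,0,0,0],[0,0,0,0,0,0,0],[0,0,0,0,0,0,0],[0,0,0,0,0,0,0]]]}}

```text
clock: 28.75
eef_pos: [0.6123, -0.05, 0.3008]
orientation: [-179.8, 0.2, 97.4]
contact_force: [-0.5, 0.7, 0.2]
width: -0.0001
gripper_force: 0.0
```

Run:
```python
from h import *
import pots
s=manip.sense();print(s["clock"],w2c(s["eef_pos"]),s["contact_force"])
pots.pots("side")
for n in("top","side"):
    c=manip.camera(n);Q=w2c(cloud(c).reshape(-1,3));col=c["color"].reshape(-1,3).astype(int)
    for lo,hi in((-200,-190),(-140,-70),(95,140),(170,195)):
        m=(Q[:,1]>lo)&(Q[:,1]<hi)&(Q[:,2]>98)&(Q[:,2]<175)&(abs(Q[:,0])<100)
        if m.sum()>3: print(n,"bar",lo,m.sum(),np.median(Q[m],0).round(1))
    m=(abs(Q[:,0]+85)<45)&(abs(Q[:,1]-225)<70)&(Q[:,2]>5)&(Q[:,2]<140)&(np.ptp(col,axis=1)<35)&(col.min(1)>90)
    print(n,"cup",m.sum(),np.percentile(Q[m],[2,50,98],axis=0).round(1).tolist())
    m=(abs(Q[:,1])<205)&(abs(Q[:,0])<36)&(Q[:,2]>20)&(Q[:,2]<95)
    print(n,"bodies",[(y,int((m&(abs(Q[:,1]-y)<20)).sum())) for y in(-173,-100,-28,55,120,180)])
```

```text
28.75 [ 57.74377362   6.48173836 300.75081242] [-0.45293309  0.68829304  0.15143277]
side green 74 [[-24.3, -49.7, 21.9], [24.5, -6.7, 73.1], [32.6, 57.6, 80.8]]
side blue 157 [[-29.3, 26.9, 50.3], [11.8, 75.6, 71.8], [29.5, 85.4, 80.5]]
side knob -200 61 [   8.2 -174.2  116. ] top 120.5
side knob -160 16 [   2.9 -139.2  119.5] top 120.7
side knob -120 17 [  2.5 -96.6 120. ] top 121.4
side knob -80 17 [  2.6 -64.1 119.3] top 121.3
side knob -40 25 [ 10.  -21.9 102.2] top 118.2
side knob 40 77 [  2.   61.1 105.9] top 121.3
side knob 80 26 [  2.5 100.8 119.9] top 121.3
side knob 120 36 [  2.8 140.3 119.9] top 121.4
side knob 160 30 [  2.3 177.2 120. ] top 121.3
top bar -200 44 [  16.2 -198.4  120.4]
top bar -140 100 [   0.5 -105.7  121.4]Traceback (most recent call last):
  File "<stdin>", line 11, in <module>
    return _quantile_unchecked(
        a, q, axis, out, overwrite_input, method, keepdims, weights)
    return _ureduce(a,
                    func=_quantile_ureduce_func,
    ...<5 lines>...
                    overwrite_input=overwrite_input,
                    method=method)
    r = func(a, **kwargs)
    result = _quantile(arr,
                       quantiles=q,
    ...<2 lines>...
                       out=out,
                       weights=wgt)
    slices_having_nans = np.isnan(arr[-1, ...])
                                  ~~~^^^^^^^^^
IndexError: index -1 is out of bounds for axis 0 with size 0
```

The bar lies level at z=117 along its whole length (top at 121 mm). I check the cup once more and hand in.

Run:
```python
from h import *
c=manip.camera("side");Q=w2c(cloud(c).reshape(-1,3));col=c["color"].reshape(-1,3).astype(int)
m=(abs(Q[:,0]+85)<45)&(abs(Q[:,1]-225)<70)&(Q[:,2]>5)&(Q[:,2]<140)&(np.ptp(col,axis=1)<35)&(col.min(1)>90)
print("cup",m.sum(),np.percentile(Q[m],[2,50,98],axis=0).round(1).tolist())
if m.sum()>300 and np.percentile(Q[m,2],98)>100: print(manip.hand_in())
```

```text
cup 909 [[-110.1, 189.5, 24.4], [-86.9, 219.1, 52.0], [-56.2, 269.0, 113.5]]
the job is handed in; nothing more can be done
None
```

I handed the job in at about 29 s: the cup hangs on the hook, all three pots stand in the lane, and the keeper lies level over the lids; I got no verdict back.

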